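Swing the swivel hook home and hang the tea infuser

TASK

The swivel hook on the little stand has been left turned aside. Gently swing its arm round clockwise (seen from above) until you feel it come up against its stop peg, and press it home there for a moment, firmly enough to feel the stop push back but without forcing it; then gently hang the steel tea infuser on the hook by its square eye and let go, leaving the hook still home against its stop. Do not knock over or push about the mug, the tea box and the salt shaker.

Things in the scene. Friction and masses are not known exactly. Their poses are not given: they have to be found in the camera images.
- hook: the steel swivel hook; origin on its upright turning axis, 190 mm above the worktop, at the middle of its horizontal arm; x points along the arm from tip to axis, z up. Hub 22 mm across, ends 16 mm above the arm. It has friction (1.2 to 2 N to push it 65 mm out) and stays where it is left. The stop is rigid: 4 N of the fingers presses it home, over 16 N is forcing it
- hook_sleeve (a point): middle of the rubber sleeve on the hook's arm, 30 mm out from the axis, 9 mm thick. At home it lies against the stop peg, which is on the stand and NOT measured: it must be felt (or seen). At home the arm points to the robot (world -x) give or take 45 degrees; it is reached by turning clockwise seen from above, 57 to 103 degrees from the start
- hook_stand (a point): middle of the underside of the fixed round stand, under the hook's axis: wooden foot 140 mm across, 16 mm high; post 16 mm thick; a collar 76 mm across under the hook, its top 12 mm below the arm's middle line, carrying the upright stop peg (7 mm thick, 30 mm from the axis, rising 6 mm above the arm's middle line). This point's axes turn with the hook, not the stand
- hook_saddle (a point): point on the middle line of the hook's horizontal arm, 70 mm out from the pivot axis, where the infuser's eye shall hang. The arm is a straight round steel bar 6 mm thick; axes as the hook. The eye may rest anywhere on the bar between the collar and the upturned tip
- hook_tip (a point): centre of the rounded end of the hook's upturned tip, 97 mm out from the pivot axis and 12 mm above the arm's middle line; the tip rises from 86 mm out, and its highest point is 15 mm above the arm's middle line
- infuser: tea infuser, 130 g or so, standing on the worktop: a steel capsule 43 mm across and 52 mm high with small holes, a short stem, and on top a flat square eye; 102 mm high in all. Origin at the centre of its underside, z up. The eye lies in its y-z plane (x is square to the eye)
- infuser_eye (a point): centre of the infuser's square eye, 83 mm above its underside: 38 mm wide (along y) and 38 mm high outside, opening 26 x 26 mm, 6 mm thick along x. It is gripped across y, on its two upright sides; axes as the infuser. When hung, this point is 10 mm below the middle of the hook's arm
- mug: white mug, 87 mm across, 121 mm with its handle, 96 mm high; origin under its middle. A bystander
- tea_box: small tea carton, 71 x 126 x 76 mm; origin under its middle. A bystander
- salt_shaker: glass salt shaker, 44 mm across and 90 mm high; origin under its middle. A bystander

How it is judged:
By the outcome, as a careful person would: the job done as asked, in the order asked, and still so for the second after the job is handed in, with the robot touching nothing.
It also fails if it takes over 72 s, if anything falls off the work surface, if the arm or the gripper's body presses on something with over 40 N, if the wrist force passes 120 N, or if a joint passes its speed limit or range.

ROBOT

A 6-joint arm with a two-finger parallel gripper is mounted at the origin on a cart in front of the work surface, level with it; the furniture and walls round the work are solid. World frame = base frame: x ahead of the robot, y to its left, z up, the work surface at z = 0. Lengths are in mm, angles in rad, forces in N, time in s.
With the tool pointing down it reaches from about 350 to 975 mm from the base axis. Payload 7.1 kg.
Tool frame: the origin (TCP) lies on the front face of the gripper's body, between the roots of the fingers; the fingertips stand 80 mm ahead of it and the grasp point (between the pads) lies 61 mm ahead of it (env.tips_ahead is the distance from the TCP to the fingertips, in mm); z points along the fingers, y is the line along which they close (so a half turn about z gives the same grasp; the last joint's range is limited). The gripper opens to 88 mm and grips with 3 to 60 N. Pads are 20 mm wide; open, the fingers measure 115 mm over their backs; the gripper's body (75 mm by 178 mm) begins 61 mm behind the grasp point.
Start: joints at [1.13, 0.423, 1.63, -0, 1.089, -0.019], TCP at [255.845, 570.218, 302.675] pointing down, gripper open.
Joint ranges: [-3, 3], [-0.9, 2.11], [0.09, 2.58], [-1.31, 4.45], [0.11, 2.69], [-2.54, 2.54]. Speed limits (rad/s): [2.39, 2.39, 3.01, 3.14, 3.14, 3.14].

INTERFACE

Orientations are given as a unit quaternion [x, y, z, w].
In Python, from station import env, set_gripper, viewer, workorder gives the robot as it stands. Calls block until the motion is done:
- env.reach(position, orientation): joint-space move of the TCP to a pose.
- env.move_l(position, rot=None, rate=150, f_stop=None): straight line of the TCP; rot=None keeps the orientation; rate is the mean speed in mm/s. With f_stop (N) it stops when the force on the tool has changed by that much, and returns True; else False.
- env.move_joints(angles): joint-space move.
- set_gripper(opening): finger opening in mm; the grip force is fixed at half the most; returns when the fingers have stopped.
- env.hold(seconds).
- env.ik(position, orientation): joint angles nearest the present ones, or None.
- env.read_state(): the state.
- viewer.camera(name): name is "scene" or "top" or "wrist"; returns the picture (384x512x3 uint8, blue, green, red); there is no depth.
- viewer.camera_params(name): a dict with "fx", "fy", "cx", "cy" (pixels), "dist" ([k1, k2, p1, p2, k3] as OpenCV has them; the pictures are not rectified), "pose" (4x4, takes a point from camera to world coordinates); the wrist camera has in their place "tool_from_camera" (4x4, takes a point from camera to tool coordinates, whose origin is the TCP and whose axes are the flange's). Camera axes: x right, y up, looking along -z (the intrinsics and any distortion apply to the point x, -y, -z); pixel columns grow to the right and rows downward; lengths in mm; the calibration is good to about 2 mm. A picture is of the moment at which its call begins: read the wrist's pose just before it. camera_params takes no time and is no camera call.
A pose or a line that the arm cannot do raises env.IKError and nothing moves.
- workorder.sign_off(): hands the job in; it is judged then, once.
The state is a dict: "time_s": time; "qpos": joint angles; "dq": joint speeds; "tau": joint torques, N m; "tool_pos": TCP position; "orientation": TCP orientation; "force": force on the tool from outside, world axes, zero at the start; "wrist_torque": the same for the moment, N m; "width": finger opening in mm; "grip_force": force on a finger pad.
Only numpy, scipy, OpenCV 4.12 (cv2) and the standard library are available. Lean on these libraries where they do the work, as an engineer would, in place of code of your own. Each camera call takes 0.05 s, during which the arm holds its last target. There are 200 camera calls.

## Working session

There is one attempt and no reset: what is moved stays moved. The work goes in short steps, each a Python script; the robot and the scene stay as the last script left them, time stands still between calls to the robot, and variables do not carry over. Pictures are saved under pics/ and viewed, at most 10 in all, crops included, and the job is handed in when it is done.

```bash
ls; mkdir -p pics
python3 - <<'E'
from station import env,viewer
import cv2,numpy as np
a=viewer.camera("scene");b=viewer.camera("top")
cv2.imwrite("pics/scene0.png",a);cv2.imwrite("pics/top0.png",b)
np.set_printoptions(precision=3,suppress=True)
for n in("scene","top","wrist"):print(n,viewer.camera_params(n))
print(env.read_state())
E
```

```text
pics
scene {'fx': 494.66160776519274, 'fy': 494.66160776519274, 'cx': 260.23126726453063, 'cy': 195.3258498740208, 'dist': array([-0.013,  0.   ,  0.   ,  0.   ,  0.   ]), 'pose': array([[   0.829,    0.288,   -0.48 ,  -35.633],
       [  -0.56 ,    0.411,   -0.72 , -939.458],
       [  -0.009,    0.865,    0.501,  816.409],
       [   0.   ,    0.   ,    0.   ,    1.   ]])}
top {'fx': 493.71080601695985, 'fy': 493.71080601695985, 'cx': 253.32013508483854, 'cy': 188.89621882313642, 'dist': array([-0.206,  0.   ,  0.   ,  0.   ,  0.   ]), 'pose': array([[  -0.022,    0.991,   -0.13 ,  430.031],
       [  -0.998,   -0.015,    0.058,   81.47 ],
       [   0.055,    0.131,    0.99 , 1546.384],
       [   0.   ,    0.   ,    0.   ,    1.   ]])}
wrist {'fx': 281.5324446104358, 'fy': 281.5324446104358, 'cx': 255.8479742869727, 'cy': 189.94719205219565, 'dist': array([0.013, 0.   , 0.   , 0.   , 0.   ]), 'tool_from_camera': array([[  0.   ,   0.955,   0.297,  80.905],
       [  1.   ,  -0.   ,  -0.   ,   0.556],
       [ -0.   ,   0.297,  -0.955, -81.564],
       [  0.   ,   0.   ,   0.   ,   1.   ]])}
{'time_s': 0.1, 'qpos': array([ 1.13 ,  0.424,  1.631, -0.   ,  1.089, -0.019]), 'dq': array([-0.002, -0.002, -0.002,  0.   , -0.001, -0.001]), 'tau': array([  0.001, -54.561, -27.433,   0.065,   0.019,  -0.   ]), 'tool_pos': array([255.71 , 569.872, 301.992]), 'orientation': array([ 0.209,  0.978, -0.001, -0.   ]), 'force': array([-0.297,  1.338, -0.003]), 'wrist_torque': array([-0.027,  0.017, -0.062]), 'grip_force': 0.0, 'width': 87.7053076135903}
```

View pics/scene0.png

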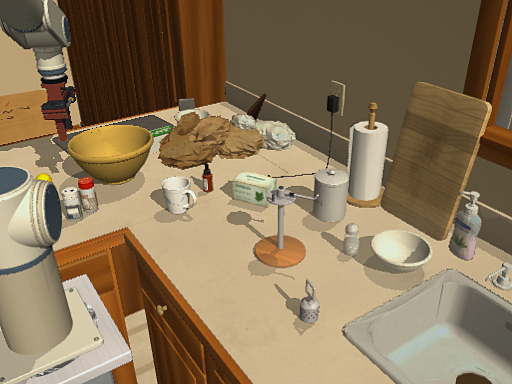

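View pics/top0.png

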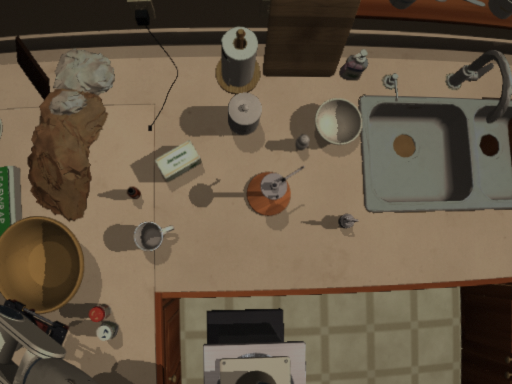

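The stand is at about top (268,192), with its arm pointing to (302,165). The infuser is at (346,220), the shaker at (303,141), the mug at (150,235) and the box at (178,160). Next I'll enlarge the hook and infuser.

Run:
```python
import cv2,numpy as np
a=cv2.imread("pics/scene0.png");b=cv2.imread("pics/top0.png")
def c(i,x,y,w,h):return cv2.resize(i[y:y+h,x:x+w],(400,300),interpolation=cv2.INTER_CUBIC)
o=np.vstack([np.hstack([c(b,240,150,80,60),c(b,320,195,60,45)]),np.hstack([c(a,250,175,80,60),c(a,270,275,80,60)])])
cv2.imwrite("pics/crop0.png",o)
```

```text
(no output)
```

View pics/crop0.png

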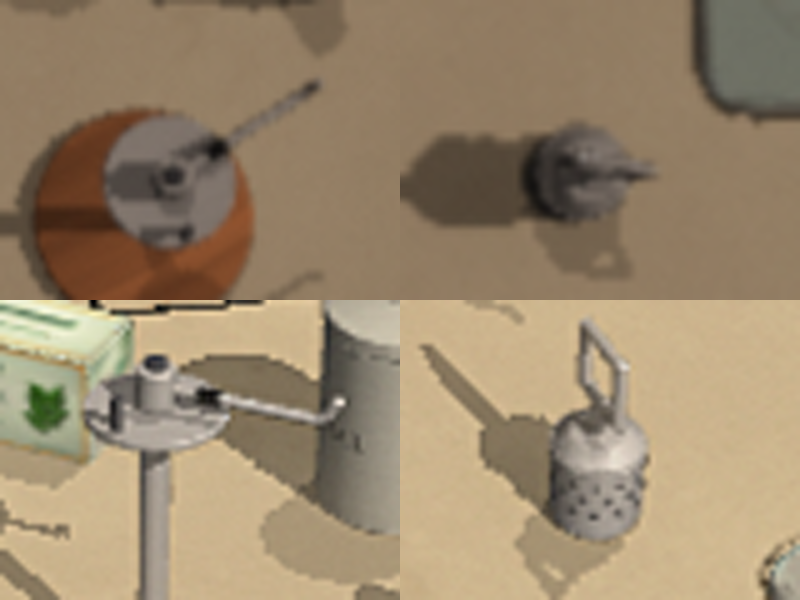

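Hub top is at top (275,185), the tip at (303,167) and the dark peg's top at (277.4,196.4). The eye looks nearly edge-on along the image row. Now I'll cast the rays.

```bash
cat > h.py <<'E'
import cv2,numpy as np
from station import env,set_gripper,viewer,workorder
from scipy.spatial.transform import Rotation as R
np.set_printoptions(precision=2,suppress=True)
def K(p):return np.array([[p["fx"],0,p["cx"]],[0,p["fy"],p["cy"]],[0,0,1]])
def pose(n,s=None):
    p=viewer.camera_params(n)
    if "pose" in p:return p,p["pose"]
    s=s or env.read_state();T=np.eye(4);T[:3,:3]=R.from_quat(s["orientation"]).as_matrix();T[:3,3]=s["tool_pos"]
    return p,T@p["tool_from_camera"]
def ray(n,uv,s=None):
    p,T=pose(n,s)
    q=cv2.undistortPoints(np.array([[uv]],float),K(p),p["dist"])[0,0]
    return T[:3,3],T[:3,:3]@np.array([q[0],-q[1],-1])
def plane(n,uv,z,s=None):
    o,d=ray(n,uv,s);return o+d*(z-o[2])/d[2]
def proj(n,P,s=None):
    p,T=pose(n,s);c=(np.atleast_2d(P)-T[:3,3])@T[:3,:3]
    return cv2.projectPoints(c*[1,-1,-1],np.zeros(3),np.zeros(3),K(p),p["dist"])[0][:,0]
def down(yaw):  # tool z down, tool y (closing) along world angle yaw
    y=np.array([np.cos(yaw),np.sin(yaw),0]);z=np.array([0,0,-1.]);return R.from_matrix(np.c_[np.cross(y,z),y,z]).as_quat()
E
python3 - <<'E'
from h import *
for l,uv,z in[("hub",(275,185),206),("tip",(303,167),202),("peg",(277.4,196.4),196),("inf body",(346,220),45),("eyeA",(320+575/6.67,195+165/6.67),100),("eyeB",(320+655/6.67,195+170/6.67),102),("salt",(303,141),45)]:print(l,plane("top",uv,z))
for l,uv,z in[("hub",(281,188),206),("tip",(318,195.5),202),("peg",(273,195),196),("eyeTopL",(270+187/5,275+20/5),100),("eyeTopR",(270+222/5,275+65/5),102)]:print("s",l,plane("scene",uv,z))
E
```

```text
hub [616.64 -56.43 206.  ]
tip [ 666.8  -136.81  202.  ]
peg [586.1  -63.24 196.  ]
inf body [ 526.29 -291.73   45.  ]
eyeA [ 518.82 -467.86  100.  ]
eyeB [ 515.34 -506.13  102.  ]
salt [ 777.46 -165.49   45.  ]
s hub [612.78 -63.16 206.  ]
s tip [ 669.5  -140.45  202.  ]
s peg [585.88 -66.28 196.  ]
s eyeTopL [ 528.46 -280.74  100.  ]
s eyeTopR [ 520.42 -314.87  102.  ]
```

Run:
```python
from h import *
for l,uv,z in[("eyeA",(320+175/6.67,195+165/6.67),100),("eyeB",(320+255/6.67,195+170/6.67),102)]:print(l,plane("top",uv,z))
c=np.array([614.5,-60])
for off in(0,np.pi):
  for th in(-40,-56,-80,-110,-140,-160):
    t=np.radians(th);u=np.array([np.cos(t),np.sin(t)]);n=np.array([-u[1],u[0]])
    print(off,th,env.ik([*(c+65*u+14*n),262],down(t+off)))
for y in(77,-103):print(env.ik([524,-298,160],down(np.radians(y))))
```

```text
eyeA [ 523.53 -278.82  100.  ]
eyeB [ 520.29 -315.19  102.  ]
0 -40 [-0.15  0.55  1.53 -0.    1.07  0.55]
0 -56 [-0.18  0.53  1.55 -0.    1.06  0.8 ]
0 -80 [-0.21  0.51  1.6  -0.    1.04  1.19]
0 -110 [-0.22  0.46  1.68 -0.    1.01  1.7 ]
0 -140 [-0.21  0.41  1.75 -0.    0.98  2.23]
0 -160 None
3.141592653589793 -40 None
3.141592653589793 -56 [-0.18  0.53  1.55 -0.    1.06 -2.34]
3.141592653589793 -80 [-0.21  0.51  1.6  -0.    1.04 -1.95]
3.141592653589793 -110 [-0.22  0.46  1.68 -0.    1.01 -1.45]
3.141592653589793 -140 [-0.21  0.41  1.75 -0.    0.98 -0.91]
3.141592653589793 -160 [-0.19  0.39  1.79 -0.    0.96 -0.54]
[-0.54  0.58  1.76 -0.    0.8  -1.88]
[-0.54  0.58  1.76 -0.    0.8   1.26]
```

Run:
```python
from h import *
c=np.array([614.5,-60]);t=np.radians(-56);u=np.array([np.cos(t),np.sin(t)]);n=np.array([-u[1],u[0]])
env.reach([*(c+65*u+32*n),360],down(t+np.pi)); set_gripper(0)
s=env.read_state();w=viewer.camera("wrist");cv2.imwrite("pics/w1.png",w)
import json;json.dump({k:list(map(float,s[k])) for k in("tool_pos","orientation")},open("w1.json","w"))
print(s["time_s"],s["tool_pos"],s["force"],s["width"])
print(proj("wrist",[[614.5,-60,206],[667,-139,202],[586,-65,196]],s))
```

```text
4.225 [677.38 -95.99 360.01] [0.49 0.54 0.23] 0.3317651871268335
[[332.88 162.52]
 [221.76 160.81]
 [346.22 129.7 ]]
```

View pics/w1.png

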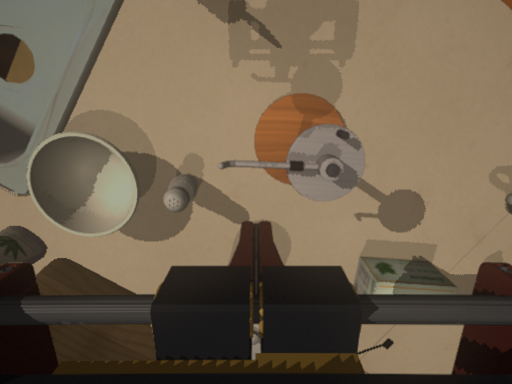

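Wrist view: hub top at (332,170), tip at (223,164), peg at (343,133). The fingers are on the counter-clockwise side of the arm. I'll refine the axis position and push.

```bash
cat > push.py <<'E'
from h import *
import json
s=json.load(open("w1.json"))
hub,tip,peg=[plane("wrist",uv,z,s) for uv,z in(((332,170),206),((223,164),202),((343,133),196))]
print(hub,tip,peg)
c=(hub[:2]+[614.5,-60])/2
d=tip[:2]-hub[:2];print("arm deg",np.degrees(np.arctan2(d[1],d[0])),np.hypot(*d));d=peg[:2]-hub[:2];print("peg deg",np.degrees(np.arctan2(d[1],d[0])),np.hypot(*d))
def P(th,off,z=262):
    t=np.radians(th);u=np.array([np.cos(t),np.sin(t)]);n=np.array([-u[1],u[0]]);return [*(c+65*u+off*n),z],down(t+np.pi)
p,q=P(-56,32);env.move_l(p,q,rate=120)
f0=env.read_state()["force"]
hit=False
for th in list(range(-56,-136,-10))+list(range(-136,-185,-6)):
    p,q=P(th,13)
    hit=env.move_l(p,q,rate=30 if th>-136 else 15,f_stop=5)
    s=env.read_state();print(th,hit,s["time_s"],s["force"]-f0,s["tool_pos"])
    if hit:break
env.hold(.5);s=env.read_state();print(s["force"]-f0,s["tool_pos"],p)
cv2.imwrite("pics/w2.png",viewer.camera("wrist"));
cv2.imwrite("pics/t2.png",viewer.camera("top"))
E
python3 push.py
```

```text
[620.02 -56.54 206.  ] [ 668.78 -136.63  202.  ] [589.69 -65.51 196.  ]
arm deg -58.6640492468447 93.75750863638962
peg deg -163.53792163953491 31.630240024590442
-56 False 6.025 [-0.17 -0.19 -0.71] [ 664.35 -104.97  262.03]
-66 False 6.5583 [ 0.08 -0.16 -0.55] [ 655.62 -112.34  261.97]
-76 False 7.0917 [ 0.48  0.62 -0.04] [ 645.63 -118.24  261.99]
-86 False 7.625 [ 0.44 -0.5  -0.49] [ 634.81 -122.26  262.  ]
-96 False 8.1583 [-0.18 -0.07 -0.23] [ 623.43 -124.31  261.99]
-106 False 8.6917 [ 0.44 -0.68 -0.65] [ 611.87 -124.39  261.98]
-116 False 9.225 [-0.54 -0.76  0.64] [ 600.47 -122.4   261.98]
-126 False 9.7583 [ 0.16 -0.59 -0.55] [ 589.58 -118.51  261.95]
-136 False 10.675 [-0.73 -1.36 -0.01] [ 579.5  -112.78  261.97]
-142 False 11.2917 [ 0.11 -0.03 -0.84] [ 574.04 -108.39  262.01]
-148 False 11.9083 [-0.23 -0.03 -0.91] [ 569.01 -103.69  261.99]
-154 True 12.3 [ 1.02 -2.75  0.17] [ 566.05 -100.71  261.97]
[ 3.11 -4.65  2.72] [ 566.02 -100.68  261.78] [np.float64(564.5366830270186), np.float64(-98.45061276819769), 262]
```

View pics/w2.png

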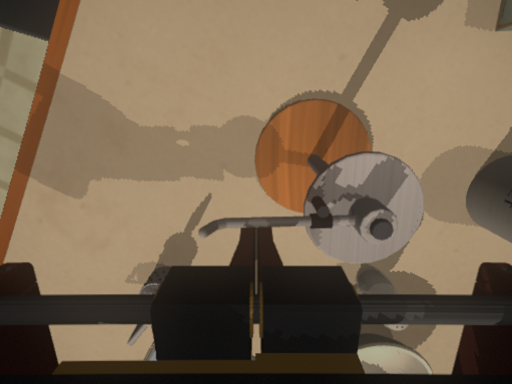

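The arm runs from the hub at (380,228) to the tip at (208,228), with the sleeve at (320,213) against the peg, and the stop pushes back with about 5.6 N. I'll press a touch more, back off, lift, and photograph the arm and then the infuser.

```bash
cat > b.py <<'E'
from h import *
import json
s=env.read_state();f0=s["force"];p0=s["tool_pos"]
t=np.radians(-152.5);n=np.array([-np.sin(t),np.cos(t),0])
for k in range(1):
    h=env.move_l(p0-1.5*n,rate=5,f_stop=2.5);env.hold(.4);s1=env.read_state();print(h,s1["force"],s1["tool_pos"]-p0)
env.move_l(p0+20*n,rate=60)
p=p0+20*n;p[2]=370;env.move_l(p,rate=150)
def snap(nm):
    s=env.read_state();cv2.imwrite(f"pics/{nm}.png",viewer.camera("wrist"))
    json.dump({k:list(map(float,s[k])) for k in("tool_pos","orientation")},open(nm+".json","w"));return s
s=snap("w3");set_gripper(70)
# infuser: closing line along angle 77deg; camera (tool x) side chosen by ik
print(s["time_s"])
yaw=np.radians(-101);q=down(yaw);print(env.ik([524,-298,240],q))
env.reach([524,-298,300],q);s=snap("w4");print(s["time_s"])
a=cv2.imread("pics/w3.png");b=cv2.imread("pics/w4.png");cv2.imwrite("pics/w34.png",cv2.resize(np.hstack([a,b[:, :]]),(800,300)))
E
python3 b.py
```

```text
True [ 0.42 -0.43  0.19] [ 0.29 -0.2   0.06]
14.8667
[-0.54  0.47  1.73 -0.    0.95  1.23]
17.75
```

View pics/w4.png

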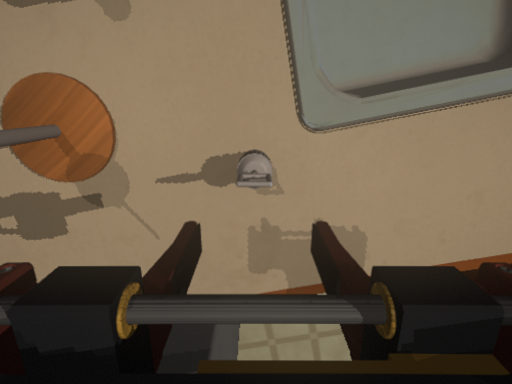

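View pics/w3.png

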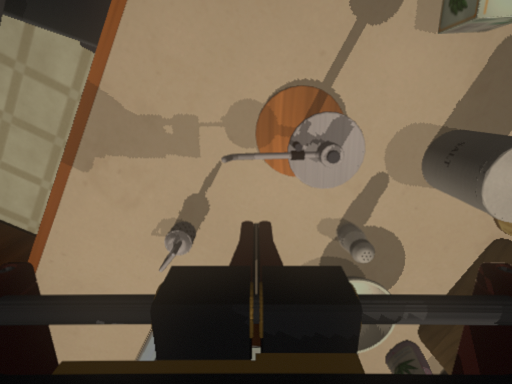

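The eye's top bar spans (238–272,184) and lies level, so the gripper's yaw is right. In w3 the hub is at (331,155) and the tip at (225,158). The second "press" only unloaded the finger, because the controller re-zeroed when the new move began. I'll press once more from free space so the press isn't in doubt.

```bash
cat > p2.py <<'E'
from h import *
import json
s3=json.load(open("w3.json"));s4=json.load(open("w4.json"))
hub=plane("wrist",(331,155),206,s3);tip=plane("wrist",(225,158),202,s3)
d=tip-hub;th=np.degrees(np.arctan2(d[1],d[0]));print(hub,tip,th,np.hypot(*d[:2]))
a,b=[plane("wrist",uv,102,s4) for uv in((238,184),(272,183.5))];print(a,b,(a+b)/2,np.degrees(np.arctan2(*(b-a)[1::-1])))
t=np.radians(-152.5);n=np.array([-np.sin(t),np.cos(t),0]);q=down(np.radians(-154)+np.pi)
p0=np.array([566,-100.7,262])
set_gripper(0)
p=p0+20*n;p[2]=350;env.reach(p,q);p[2]=262;env.move_l(p,rate=150)
env.move_l(p0+4*n,rate=50);f0=env.read_state()["force"]
h=env.move_l(p0-5*n,rate=9,f_stop=7.5)
for k in range(5):
    env.hold(.15);s=env.read_state();print(h,(s["force"]-f0)@n,(s["tool_pos"]-p0)@n)
env.move_l(p0+20*n,rate=60);env.move_l(p,rate=150);p[2]=350;env.move_l(p,rate=200)
s=env.read_state();cv2.imwrite("pics/w5.png",viewer.camera("wrist"));print(s["time_s"])
print(proj("wrist",[hub,tip],s))
E
python3 p2.py
```

```text
[614.83 -54.02 206.  ] [ 533.79 -100.25  202.  ] -150.29418177483893 93.29850393381989
[ 530.21 -279.83  102.  ] [ 524.08 -314.41  102.  ] [ 527.15 -297.12  102.  ] -100.04956010385412
True 3.019768822126633 0.1331986316561447
True 3.428660130691803 0.10166574998947599
True 4.398856803224517 0.06749695280924428
True 5.074400981998765 0.01795580687588828
True 5.104304120249954 0.0037613367945075905
24.5
[[334.43 155.85]
 [219.74 162.12]]
```

```bash
cat > g.py <<'E'
from h import *
import json
set_gripper(70)
q=down(np.radians(-100));g=np.array([525.5,-297,144.])
env.reach(g+[0,0,70],q);env.move_l(g,rate=120);set_gripper(30);s=env.read_state();print("grip",s["width"],s["grip_force"],s["time_s"])
env.move_l(g+[0,0,120],rate=120)
th=np.radians(-150);u=np.array([np.cos(th),np.sin(th)]);c=np.array([616,-57.])
env.move_l([*(c+140*u),257],down(np.radians(-60)),rate=120)
env.hold(.2);s=env.read_state();cv2.imwrite("pics/w6.png",viewer.camera("wrist"));cv2.imwrite("pics/s6.png",viewer.camera("scene"));cv2.imwrite("pics/t6.png",viewer.camera("top"))
print(s["time_s"],s["width"],s["force"],s["tool_pos"]);json.dump({k:list(map(float,s[k])) for k in("tool_pos","orientation")},open("w6.json","w"))
def z(i,x,y,w,h):return cv2.resize(cv2.imread(f"pics/{i}6.png")[y:y+h,x:x+w],(400,300),interpolation=cv2.INTER_CUBIC)
cv2.imwrite("pics/c6.png",np.vstack([np.hstack([z("w",100,40,300,225),z("t",250,160,80,60)]),np.hstack([z("s",220,170,120,90),z("s",250,180,60,45)])]))
E
python3 g.py
```

```text
grip 37.67500826617047 29.999719262123108 28.6833
31.625 37.47829053690443 [ 0.   -0.03 -0.4 ] [ 494.81 -127.35  256.97]
```

View pics/c6.png

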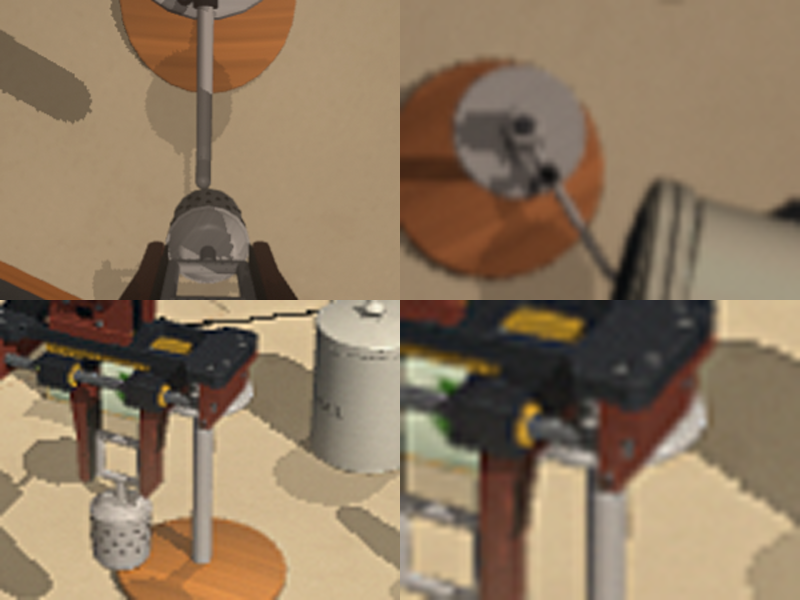

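The wrist view shows the arm and eye on the same column, about 253 against 256 px, so they're aligned. I'll thread the eye over the tip and lower it.

```bash
cat > k.py <<'E'
from h import *
th=np.radians(-150);u=np.array([np.cos(th),np.sin(th)]);c=np.array([616,-57.])
h=env.move_l([*(c+69*u),257],rate=40,f_stop=3);s=env.read_state();print("in",h,s["tool_pos"],s["force"],s["time_s"])
if not h:
    env.hold(.3);h=env.move_l([*(c+69*u),239],rate=15,f_stop=1.8);s=env.read_state();print("down",h,s["tool_pos"],s["force"],s["time_s"])
i=cv2.imread;cv2.imwrite("pics/w7.png",viewer.camera("wrist"));cv2.imwrite("pics/s7.png",viewer.camera("scene")[150:290,180:380])
def z(a,w):return cv2.resize(a,w,interpolation=cv2.INTER_CUBIC)
cv2.imwrite("pics/c7.png",np.hstack([z(i("pics/w7.png")[60:290,140:370],(350,350)),z(i("pics/s7.png"),(450,350))]))
E
python3 k.py
```

```text
in False [556.1  -91.56 257.02] [ 0.15 -0.25 -1.2 ] 33.7
down True [556.19 -91.49 240.6 ] [-0.09  0.95  4.01] 34.9917
```

View pics/c7.png

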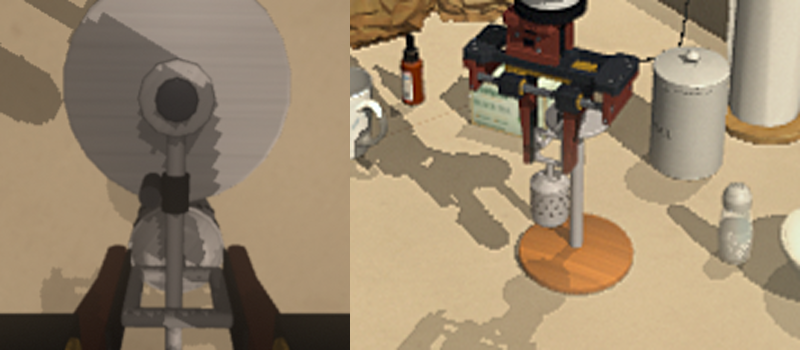

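The arm runs through the eye and the eye rests on it, with the sleeve at the peg. Time to release and retreat.

Run:
```python
from h import *
env.hold(.2);set_gripper(46);set_gripper(62);env.hold(.3)
p=env.read_state()["tool_pos"];p[2]=390;env.move_l(p,rate=100)
th=np.radians(-150);u=np.array([np.cos(th),np.sin(th)])
p[:2]+=40*u;env.move_l(p,rate=100);env.hold(.8)
s=env.read_state();print(s["time_s"],s["force"])
def z(a,w):return cv2.resize(a,w,interpolation=cv2.INTER_CUBIC)
w=viewer.camera("wrist");t=viewer.camera("scene")
cv2.imwrite("pics/c8.png",np.hstack([z(w[60:290,140:370],(350,350)),z(t[160:260,230:360],(450,350))]))
```

```text
39.4417 [-0.05  0.48 -0.67]
```

View pics/c8.png

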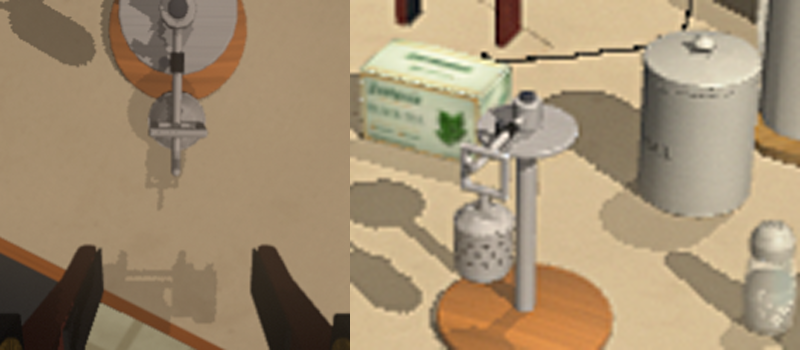

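The infuser hangs on the bar and the arm is still on its home line, with the gripper clear.

```bash
python3 -c "
from station import workorder;print(workorder.sign_off())"
```

```text
the job is handed in; nothing more can be done
None
```

The hook was pressed home against its stop (about 5 N held; the press was set to stop at 7.5 N), the infuser hangs on it by its eye, the hook still looks home in the last picture, and the job was handed in at about 39 s; the verdict was not shown.

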